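# Clamp a sample tin by snapping a cam lever past centre

## Task

Set the sample tin upright in the V-stop seat of the blue cam clamp and let go of it, then swing the red-knobbed lever across until it snaps past centre and clamps the tin. Finish by bearing on the lever against its stop with a steady push of about 13 N for a good second, never pushing on the lever with more than 18 N, then let go; leave the beaker, the brown bottle and the crucible where they stand.

Things in the scene. Friction and masses are not known exactly. Their poses are not given: they have to be found in the camera images.
- tin: the sample tin: round aluminium tin with a pushed-on lid, 52 mm across the lid, 28 mm tall, 25 to 65 g; origin at the centre of its underside, z up
- cam_clamp: the cam clamp, screwed to the table: blue base plate 140 x 90 mm, 8 mm thick, with an aluminium V-stop at its far end and a lever at its near end. Origin at the centre of the plate's underside, z up, x from the lever towards the V-stop, y to the left for one who looks along x. A dark guide block, 36 mm wide and 25 mm tall, stands between tip and lever
- seat (a point): point on top of the base plate where the centre of the tin's underside lies when the tin touches both faces of the V-stop (24 mm tall above the plate, 42 mm wide, faces 30 degrees off y); 22 mm from the clamp's origin towards +x, axes as the clamp's. The plate is free on both y sides of the seat, so the tin can be set in with the fingers closing along y
- pivot (a point): point on the vertical axis of the cam lever, at the height of the middle of the red knob, 52 mm from the clamp's origin towards -x
- knob (a point): middle of the red upright knob at the end of the steel cam lever: 21 mm in diameter, free from 53 to 95 mm above the table, 88 mm from the pivot; the lever bar below it has its top 53 mm above the table
- cam_lever (a joint): lever angle, rad, growing counter-clockwise from above. 0 open: bar 0.8 rad to the +y side of the clamp's -x. Starts at 0 to 0.12 and swings freely to 0.5; from there a spring pushes back (6 N, up to 7 to 12 N at the knob near 0.9) and throws the lever open if let go; dead centre 1.47, then it snaps by itself to a rigid stop at 1.60. The tip moves 14 mm, squeezing the tin with 13 to 22 N
- tip: the plunger's sprung black tip, facing the V-stop: 20 mm wide, 14 mm tall, its middle 17 mm above the plate; with the lever open it leaves the tin 9 mm of play along x, and it pushes the tin into the V as the lever closes. Origin at the clamp's origin while the lever is open
- beaker: bystander: glass beaker 54 mm across, 71 mm tall, origin at the centre of its underside
- amber_bottle: bystander: small brown bottle with black cap, 49 mm across, 89 mm tall, origin at the centre of its underside
- crucible: bystander: white crucible 41 mm across, 33 mm tall, origin at the centre of its underside
Things that resemble listed ones, but are neither listed nor needed, are in the scene too. What is shaped like the tin but purple is not meant.

How it is judged:
By the outcome, as a careful person would: the job done as asked, in the order asked, and still so for the second after the job is handed in, with the robot touching nothing.
It also fails if it takes over 72 s, if anything falls off the work surface, if the arm or the gripper's body presses on something with over 40 N, if the wrist force passes 120 N, or if a joint passes its speed limit or range.

## Robot

A 6-joint arm with a two-finger parallel gripper is mounted at the origin on a cart in front of the work surface, level with it; the furniture and walls round the work are solid. World frame = base frame: x ahead of the robot, y to its left, z up, the work surface at z = 0. Lengths are in m, angles in rad, forces in N, time in s.
With the tool pointing down it reaches from about 0.375 to 0.825 m from the base axis. Payload 5.5 kg.
Tool frame: the origin (TCP) lies at the very end of the fingers, on their centre line; the grasp point (between the pads) lies robot.grip_depth behind it (robot.grip_depth is the distance from the TCP to the grasp point, in m); z points along the fingers, y is the line along which they close (so a half turn about z gives the same grasp; the last joint's range is limited). The gripper opens to 85 mm and grips with 20 to 120 N. Pads are 22 mm wide; open, the fingers measure 114 mm over their backs; the gripper's body (76 mm by 85 mm) begins 54 mm behind the grasp point. The pads swing forward as they close: fully open they stand 13 mm farther back than shut.
Start: joints at [1.331, 0.314, -0.047, 1.21, 0, 1.571], TCP at [0.143, 0.583, 0.231] pointing down, gripper open.
Joint ranges: [-2.67, 2.67], [-0.69, 1.73], [-1.03, 1.25], [-2.08, 2.16], [-1.42, 1.45], [-3.14, 3.14]. Speed limits (rad/s): [2.39, 2.39, 3.01, 3.14, 3.14, 3.14].

## Interface

Orientations are given as a unit quaternion [x, y, z, w].
In Python, from plant import robot gives the robot as it stands. The module is installed in compiled form; this text tells all that it offers. Calls block until the motion is done:
- robot.goto(position, orientation): joint-space move of the TCP to a pose.
- robot.move_straight(position, rot=None, v=0.15): straight line of the TCP; rot=None keeps the orientation; v is the mean speed in m/s.
- robot.set_joints(angles): joint-space move.
- robot.grip(opening, effort=None): opening from 0.0 (shut) to 1.0 (fully open); effort is the grip in N (None keeps the last); returns when the fingers have stopped.
- robot.pause(seconds).
- robot.ik(position, orientation): joint angles nearest the present ones, or None.
- robot.capture(name): name is "side" or "top" or "wrist"; returns the picture (420x560x3 uint8, red, green, blue); there is no depth.
- robot.calibration(name): a dict with "camera_matrix" (3x3 intrinsics, pixels), "extrinsics" (4x4, takes a point from camera to world coordinates). Camera axes: x right, y down, z forward; pixel columns grow to the right and rows downward; lengths in m; the calibration is good to about 2 mm. A picture is of the moment at which its call begins: read the wrist's pose just before it. calibration takes no time and is no camera call; for the wrist camera it gives the pose at the moment of the call.
A pose or a line that the arm cannot do raises robot.PlanningError and nothing moves.
- robot.hand_in(): hands the job in; it is judged then, once.
Readings, each from a call of its own:
- robot.get_time_s(): time.
- robot.get_joints(): joint angles.
- robot.get_joint_velocities(): joint speeds.
- robot.get_joint_torque(): joint torques, N m.
- robot.get_ee_pos(): TCP position.
- robot.get_ee_rot(): TCP orientation.
- robot.get_wrist_force(): force on the tool from outside, world axes, zero at the start.
- robot.get_moment(): the same for the moment, N m.
- robot.get_opening(): opening from 0.0 (shut) to 1.0 (fully open).
- robot.get_finger_force(): force on a finger pad.
Only numpy, scipy, OpenCV 4.12 (cv2) and the standard library are available. Lean on these libraries where they do the work, as an engineer would, in place of code of your own. Each camera call takes 0.05 s, during which the arm holds its last target. There are 200 camera calls.

## Working session

There is one attempt and no reset: what is moved stays moved. The work goes in short steps, each a Python script; the robot and the scene stay as the last script left them, time stands still between calls to the robot, and variables do not carry over. Pictures are saved under pics/ and viewed, at most 10 in all, crops included, and the job is handed in when it is done.

```bash
mkdir -p pics; python3 - <<'E'
from plant import robot
import cv2,numpy as np
for n in("top","side"):
    im=robot.capture(n); cv2.imwrite(f"pics/{n}0.png",cv2.resize(im[:,:,::-1],(800,600),interpolation=cv2.INTER_CUBIC))
    c=robot.calibration(n); print(n,np.round(c["camera_matrix"],1).tolist(),np.round(c["extrinsics"],3).tolist())
print(robot.grip_depth,robot.get_ee_rot(),robot.get_time_s())
E
```

```text
top [[393.2, 0.0, 284.1], [0.0, 393.2, 218.4], [0.0, 0.0, 1.0]] [[0.014, -0.988, 0.156, 0.45], [-1.0, -0.018, -0.021, -0.18], [0.024, -0.156, -0.987, 0.912], [0.0, 0.0, 0.0, 1.0]]
side [[380.4, 0.0, 288.2], [0.0, 380.4, 206.5], [0.0, 0.0, 1.0]] [[0.848, -0.342, 0.406, 0.228], [-0.531, -0.54, 0.654, -0.741], [-0.005, -0.769, -0.639, 0.625], [0.0, 0.0, 0.0, 1.0]]
0.0187 [ 1.19617419e-01  9.92819753e-01 -7.77697585e-04 -7.80588624e-05] 0.1
```

View pics/top0.png

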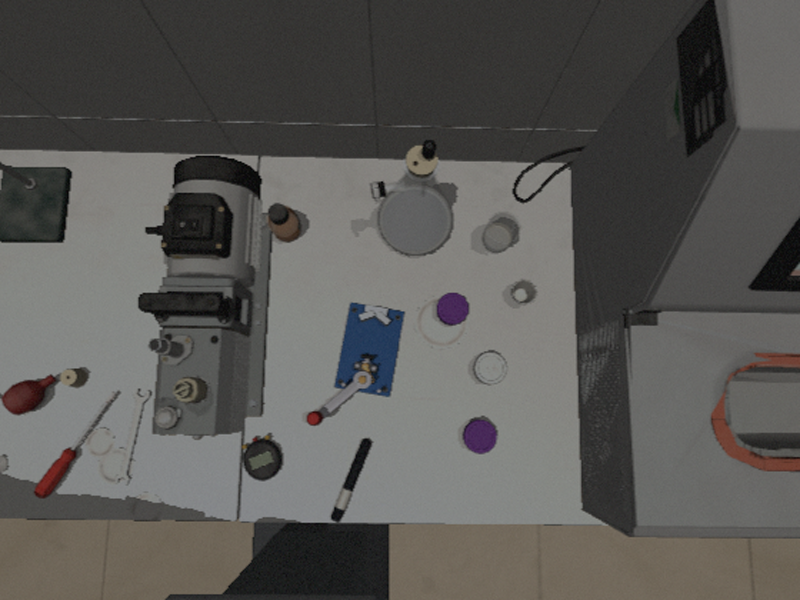

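View pics/side0.png

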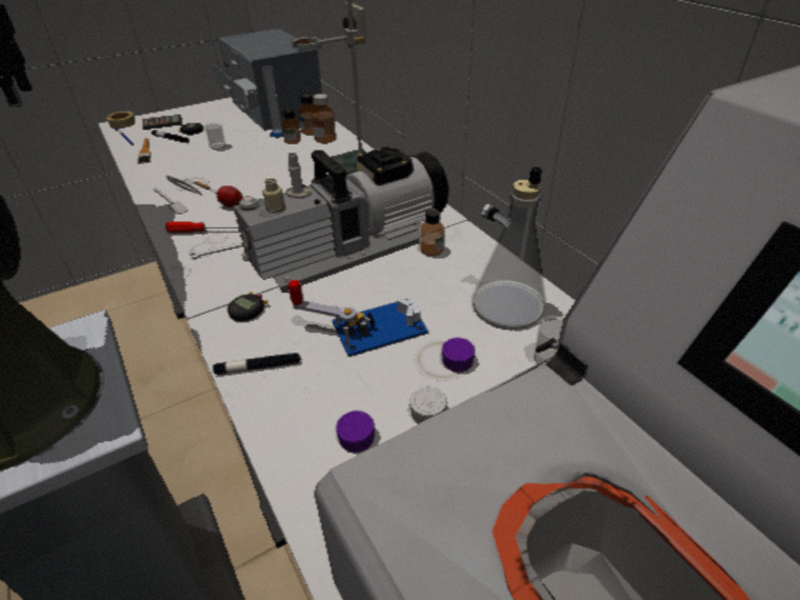

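The top view shows the tin at about (490,367), the clamp plate with corners (350,303), (405,311), (389,396) and (335,387), and the red knob at (315,418). The purple lookalikes are at (453,309) and (480,436). Next I'll take coarse positions, then a closer wrist view.

```bash
cat > h.py <<'E'
from plant import robot
import cv2,numpy as np
from scipy.spatial.transform import Rotation as R
def ray(c,uv,z):
    K,T=np.array(c["camera_matrix"]),np.array(c["extrinsics"])
    d=T[:3,:3]@np.linalg.solve(K,[uv[0],uv[1],1]); o=T[:3,3]
    return o+d*(z-o[2])/d[2]
def proj(c,p):
    K,T=np.array(c["camera_matrix"]),np.array(c["extrinsics"])
    q=K@(T[:3,:3].T@(np.asarray(p)-T[:3,3])); return q[:2]/q[2]
def down(yaw):  # tool z down, tool y axis at heading yaw (mod pi)
    y=np.array([np.cos(yaw),np.sin(yaw),0]); z=np.array([0,0,-1.])
    return R.from_matrix(np.c_[np.cross(y,z),y,z]).as_quat()
E
python3 - <<'E'
from h import *
c=robot.calibration("top")
for n,p,z in [("tin",(490,367),.028),("tl",(350,303),.008),("tr",(405,311),.008),("br",(389,396),.008),("bl",(335,387),.008),("knob",(315,418),.095),("beak",(500,235),.03),("cruc",(522,293),.03)]:
    print(n,ray(c,np.array(p)*.7,z).round(3))
print(R.from_quat(robot.get_ee_rot()).as_matrix().round(2).tolist()); w=robot.calibration("wrist"); print(w["extrinsics"].round(3).tolist(),w["camera_matrix"].round(0).tolist(),robot.get_ee_pos())
E
```

```text
tin [ 0.504 -0.333  0.028]
tl [ 0.606 -0.108  0.008]
tr [ 0.594 -0.198  0.008]
br [ 0.457 -0.175  0.008]
bl [ 0.47  -0.089  0.008]
knob [ 0.424 -0.071  0.095]
beak [ 0.719 -0.351  0.03 ]
cruc [ 0.623 -0.386  0.03 ]
[[-0.97, 0.24, -0.0], [0.24, 0.97, -0.0], [-0.0, -0.0, -1.0]]
[[0.237, 0.926, 0.294, 0.066], [0.971, -0.226, -0.074, 0.6], [-0.002, 0.303, -0.953, 0.374], [0.0, 0.0, 0.0, 1.0]] [[315.0, 0.0, 279.0], [0.0, 315.0, 206.0], [0.0, 0.0, 1.0]] [0.14238897 0.58232617 0.23051416]
```

```bash
python3 - <<'E'
from h import *
robot.goto([.50,-.21,.2],down(np.pi/2)); robot.pause(.3)
c=robot.calibration("wrist"); im=robot.capture("wrist"); np.savez("w1.npz",**c); cv2.imwrite("w1raw.png",im[:,:,::-1])
for n,p in dict(tin=(.504,-.333,.028),cl=(.532,-.142,.008),knob=(.424,-.071,.09)).items(): print(n,proj(c,p).round())
cv2.imwrite("pics/w1.png",cv2.resize(im[:,:,::-1],(800,600),interpolation=cv2.INTER_CUBIC)); print(robot.get_time_s())
E
```

```text
tin [161. 189.]
cl [340. 209.]
knob [460. 109.]
3.5
```

View pics/w1.png

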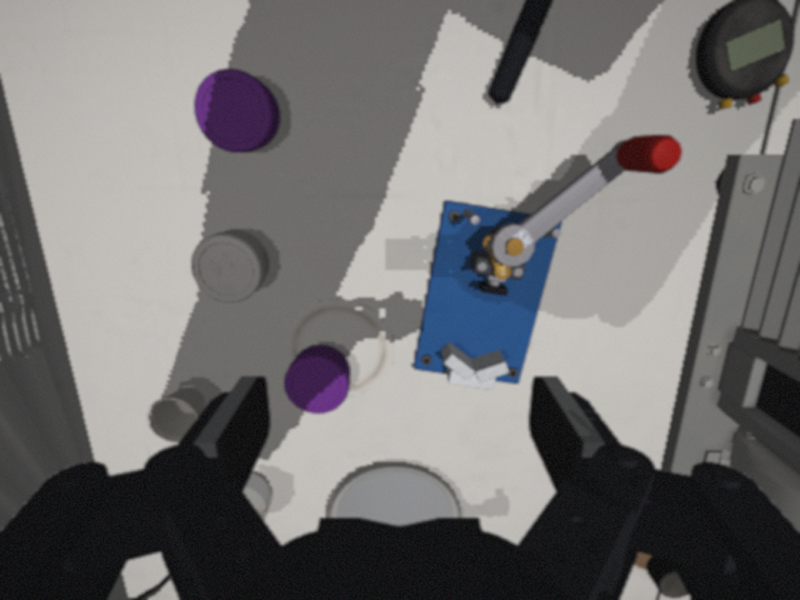

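Wrist view: the tin lid is at about (228,268), the plate corners are at (445,201), (561,229), (517,383) and (415,367), and the knob top is at (660,153). I'll refine these with a fit and an overlay.

```bash
cat > fit.py <<'E'
from h import *
from scipy.optimize import least_squares
def model(s): 
    x,y,a=s; return lambda px,py,pz: np.array([x+px*np.cos(a)-py*np.sin(a),y+px*np.sin(a)+py*np.cos(a),pz])
w=dict(np.load("w1.npz")); t=robot.calibration("top")
C=[(.07,.045),(.07,-.045),(-.07,-.045),(-.07,.045)]
ow=np.array([(517,383),(415,367),(445,201),(561,229)])*.7
ot=np.array([(350,303),(405,311),(389,396),(335,387)])*.7
def fit(obs):
    f=lambda s:np.concatenate([proj(c,model(s)(*p,.008))-q for c,o in obs for p,q in zip(C,o)])
    return least_squares(f,[.53,-.14,-.14],loss="soft_l1")
E
python3 - <<'E'
from fit import *
for o in ([(w,ow)],[(t,ot)],[(w,ow),(t,ot)]):
    r=fit(o); print(r.x.round(4),r.fun.round(1))
s=fit([(w,ow)]).x
tin=ray(w,np.array((228,267))*.7,.028); print("tin w",tin.round(4),"t",ray(t,np.array((490,366))*.7,.028).round(4))
k=ray(w,np.array((664,153))*.7,.095); print("knob",k.round(4)); pv=model(s)(-.052,0,.095); d=k-pv; print(np.hypot(*d[:2]),"lever",np.arctan2(d[1],d[0])-s[2]-np.pi+.8)
im=cv2.imread("w1raw.png"); S=4
big=cv2.resize(im,None,fx=S,fy=S,interpolation=cv2.INTER_CUBIC)
def P(p): return tuple(int(v) for v in ((proj(w,p)+.5)*S))
m=model(s)
cv2.polylines(big,[np.array([P(m(*c,.008)) for c in C])],True,(0,255,255),1)
cv2.polylines(big,[np.array([P(m(*c,0)) for c in C])],True,(0,160,160),1)
for z in(0.0,.028): cv2.polylines(big,[np.array([P([tin[0]+.026*np.cos(a),tin[1]+.026*np.sin(a),z]) for a in np.arange(0,6.3,.1)])],True,(0,255,0),1)
cv2.circle(big,P(m(.022,0,.008)),4,(255,0,255),-1); cv2.circle(big,P(m(-.052,0,.055)),4,(255,0,255),-1)
cv2.polylines(big,[np.array([P([k[0]+.0105*np.cos(a),k[1]+.0105*np.sin(a),.095]) for a in np.arange(0,6.3,.1)])],True,(0,255,0),1)
a=big[int(90*S):int(275*S),int(285*S):int(480*S)]; b=big[150*S:225*S,120*S:200*S]
a=cv2.resize(a,(600,570)); cv2.imwrite("pics/ov.png",a); out=np.zeros((600,800,3),np.uint8); out[:570,:600]=a; b=cv2.resize(b,(200,188)); out[:188,600:]=b; 
cv2.imwrite("pics/ov1.png",out)
E
```

```text
[ 0.533  -0.144  -0.1654] [ 0.3  2.1 -2.4  2.1 -0.2 -0.4  1.6 -5.8]
[ 0.5318 -0.1427 -0.1514] [ 0.1 -0.8 -0.3  0.   0.7  0.5 -0.5  0.2]
[ 0.5324 -0.1435 -0.1581] [ 1.2  1.5 -1.6  1.9 -0.3 -0.7  1.8 -6.7  0.7 -1.2  0.2 -0.1  0.9  0.3
 -0.3 -0.3]
tin w [ 0.5019 -0.3339  0.028 ] t [ 0.5057 -0.3332  0.028 ]
knob [ 0.4228 -0.0707  0.095 ]
0.08751591290826934 lever 0.1328369755764307
```

View pics/ov1.png

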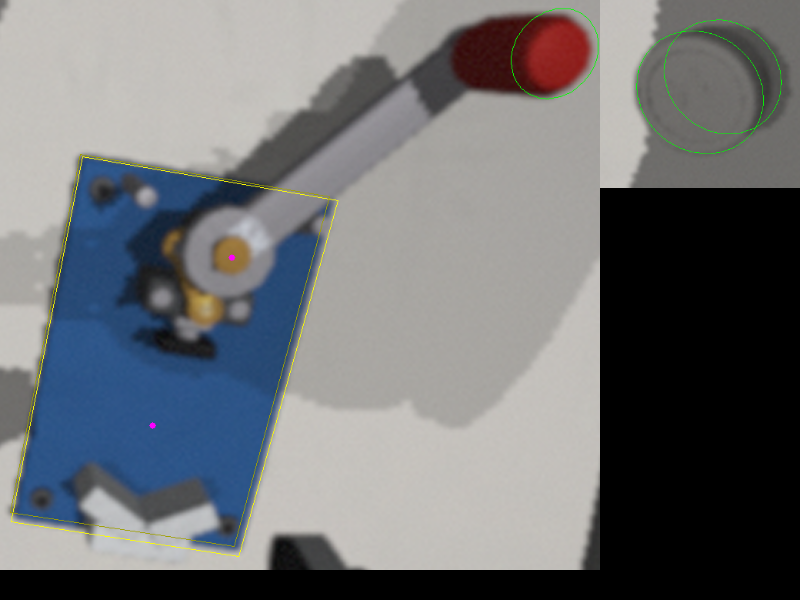

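The overlay fits well: the tin lid matches to about 1 mm, and the plate's right edge is about 2 px inside my outline. I'll correct that and pick the tin.

```bash
python3 - <<'E'
from fit import *
ow=np.array([(237,548),(12,515),(82,156),(327,200)])/3.077+[285,90]
r=fit([(w,ow)]); print(r.x.round(4),r.fun.round(1)); r=fit([(w,ow),(t,ot)]); print(r.x.round(4)); np.save("clamp.npy",r.x)
q=down(np.pi/2+r.x[2]); tin=np.array([.5037,-.3336])
print(robot.get_wrist_force().round(2))
robot.grip(.78,25)
robot.goto([*tin,.10],q)
robot.move_straight([*tin,.012],v=.12)
for z in (.008,.005,.002,0.,-.002):
    robot.move_straight([*tin,z],v=.04); f=robot.get_wrist_force(); print(z,f.round(2),robot.get_ee_pos().round(4))
    if abs(f[2])>3: break
robot.grip(0.0,30); robot.pause(.3); print("grip",robot.get_opening(),robot.get_finger_force(),robot.get_ee_pos().round(4))
robot.move_straight([*tin,.09],v=.12); print(robot.get_opening(),robot.get_finger_force(),robot.get_wrist_force().round(2),robot.get_time_s())
c=robot.calibration("wrist"); im=robot.capture("wrist"); cv2.imwrite("pics/g1.png",im[:,:,::-1])
E
```

```text
[ 0.5326 -0.1441 -0.1636] [ 0.2  1.8 -0.8  1.4 -0.6 -0.7  2.9 -0.9]
[ 0.5323 -0.1438 -0.1605]
[-0.65 -0.41 -0.4 ]
0.008 [ 0.37 -0.55 -0.52] [ 0.5038 -0.3338  0.0083]
0.005 [ 0.09 -0.11 -1.04] [ 0.5035 -0.3335  0.0048]
0.002 [-0.4   0.19  0.57] [ 0.5035 -0.3335  0.0017]
0.0 [-0.16 -0.28  0.37] [ 5.036e-01 -3.335e-01 -2.000e-04]
-0.002 [-0.6   0.22  0.74] [ 0.5036 -0.3335 -0.0022]
grip 0.592556521023228 31.272919178009033 [ 0.5038 -0.3337 -0.0018]
0.5936235557804355 31.23472809791565 [ 0.   -0.01 -0.42] 8.15
```

View pics/g1.png

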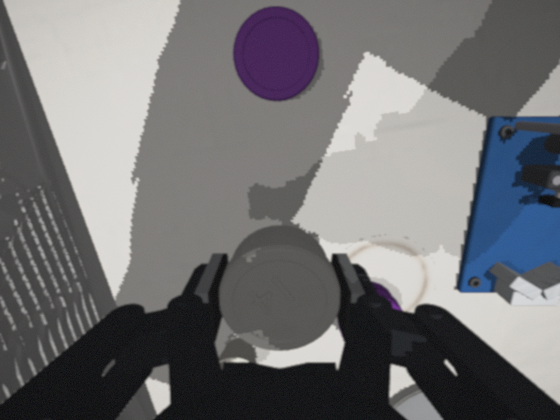

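The tin is held square between the pads, with the lid centre at about (280,300). I'll check its in-hand offset and place it.

```bash
python3 - <<'E'
from fit import *
s=np.load("clamp.npy"); m=model(s); ux=m(1,0,0)-m(0,0,0)
c=robot.calibration("wrist"); e=robot.get_ee_pos(); L=ray(c,(280,300),e[2]+.0018+.028); off=(L-e)[:2]@ux[:2]; print("in-hand off along clamp x",off, "lid x extents",proj(c,L+[0,.026,0]),proj(c,L-[.026,0,0]),proj(c,L+[.026,0,0]))
off=float(np.clip(off,-.003,.003))
def at(dx,z): p=m(.022+dx-off,0,z); return p
robot.goto(at(-.003,.07),down(np.pi/2+s[2]))
robot.move_straight(at(-.003,.016),v=.1); robot.pause(.2); b=robot.get_wrist_force(); print("b",b.round(2))
for z in np.arange(.012,.0025,-.001):
    robot.move_straight(at(-.003,z),v=.02); f=robot.get_wrist_force()-b
    if f[2]>3: break
print("down",z,f.round(2))
z0=z+.0005 if f[2]>3 else z
robot.move_straight(at(-.003,z0),v=.02); robot.pause(.2);b=robot.get_wrist_force();print(b.round(2))
for d in np.arange(-.0025,.0051,.0005):
    robot.move_straight(at(d,z0),v=.02); robot.pause(.05); f=(robot.get_wrist_force()-b); 
    print(round(d,4),round(f@ux,1),end="; ")
    if -f@ux>4: break
robot.pause(.2); print("\nend",d,(robot.get_wrist_force()-b).round(2),robot.get_time_s())
cv2.imwrite("pics/p1.png",robot.capture("wrist")[:,:,::-1])
E
```

```text
in-hand off along clamp x -0.0006522260772410934 lid x extents [341.91517342 291.35740281] [269.51223867 243.78413835] [289.3230559  349.97287831]
b [-0.56  0.43 -0.92]
down 0.005999999999999995 [ 0.73 -0.43  3.41]
[-0.13  0.32 -1.03]
-0.0025 -0.2; -0.002 -0.1; -0.0015 -0.6; -0.001 -0.5; -0.0005 -1.6; 0.0 -4.9; 
end 0.0 [-5.2  -0.34  3.2 ] 14.1917
```

View pics/p1.png

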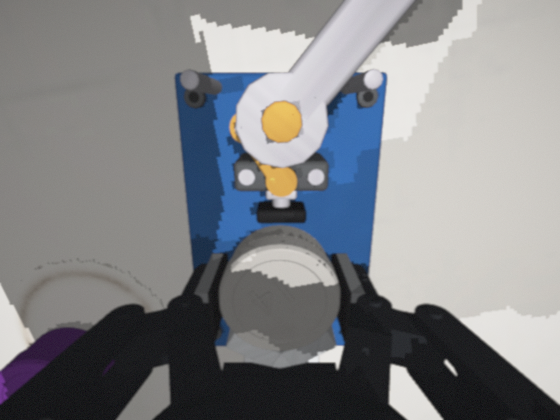

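The tin is centred in the V with the tip facing it, and contact came exactly where the model predicted. I'll release it and check that the lever path is feasible.

```bash
cat >> fit.py <<'E'
def lev(th,back,z,flip=0,dr=0):  # TCP pose pushing knob at lever angle th, 'back' behind knob centre
    s=np.load("clamp.npy"); pv=model(s)(-.052,0,0); ph=s[2]+np.pi-.8+th
    u=np.array([np.cos(ph),np.sin(ph),0]); tg=np.array([-np.sin(ph),np.cos(ph),0])
    p=pv+(.088+dr)*u-back*tg; p[2]=z; return p,down(ph+flip*np.pi),tg
E
python3 - <<'E'
from fit import *
robot.grip(.78); robot.pause(.2); e=robot.get_ee_pos(); print(e.round(4),robot.get_finger_force())
robot.move_straight([e[0],e[1],.12],v=.12)
cv2.imwrite("pics/r1.png",robot.capture("wrist")[:,:,::-1])
for fl in (0,1):
    for th in np.arange(0.1,1.71,.4):
        p,q,_=lev(th,.025,.062,fl); j=robot.ik(p,q); print(fl,round(th,2),p.round(3),None if j is None else np.round(j,2))
print(robot.get_time_s())
E
```

```text
[ 0.555  -0.1475  0.0066] 0.0
0 0.1 [ 0.443 -0.052  0.062] [-0.12  0.17 -0.65  0.75  0.   -0.83]
0 0.5 [ 0.413 -0.074  0.062] [-0.18  0.13 -0.7   0.74  0.   -1.29]
0 0.9 [ 0.395 -0.105  0.062] [-0.26  0.11 -0.73  0.73  0.   -1.77]
0 1.3 [ 0.39  -0.141  0.062] [-0.35  0.12 -0.71  0.74  0.   -2.26]
0 1.7 [ 0.399 -0.176  0.062] [-0.42  0.16 -0.67  0.74  0.   -2.73]
1 0.1 [ 0.443 -0.052  0.062] [-0.12  0.17 -0.65  0.75  0.    2.31]
1 0.5 [ 0.413 -0.074  0.062] [-0.18  0.13 -0.7   0.74  0.    1.85]
1 0.9 [ 0.395 -0.105  0.062] [-0.26  0.11 -0.73  0.73  0.    1.37]
1 1.3 [ 0.39  -0.141  0.062] [-0.35  0.12 -0.71  0.74  0.    0.88]
1 1.7 [ 0.399 -0.176  0.062] [-0.42  0.16 -0.67  0.74  0.    0.42]
15.9
```

View pics/r1.png

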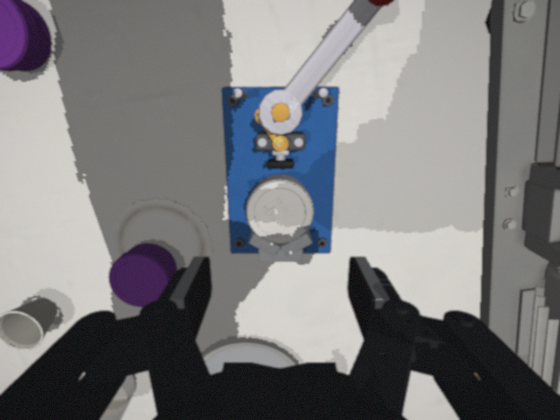

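The tin stands upright in the V-stop, at about (280,212). Next is the lever, pushed with the shut fingers.

```bash
python3 - <<'E'
from fit import *
robot.grip(0.0)
p,q,tg=lev(.1,.048,.17); robot.goto(p,q)
p[2]=.062; robot.move_straight(p,v=.1); robot.pause(.2); b=robot.get_wrist_force(); print("b",b.round(2),robot.get_opening())
th,back=.1,.040
log=[]
while th<1.38:
    p,q,tg=lev(th,back,.062); robot.move_straight(p,rot=q,v=.04)
    f=robot.get_wrist_force()-b; F=-f@tg; log.append((round(th,2),round(F,1)))
    if F>15 or abs(f[2])>8: print("STOP",f); break
    if back>.0216: back=max(back-.003,.0215)
    else: th+=.03
print(log,robot.get_time_s())
np.savez("st.npz",th=th,b=b)
E
```

```text
b [ 0.05  0.41 -0.38] 0.0004695468325425955
[(0.1, np.float64(-0.6)), (0.1, np.float64(-0.3)), (0.1, np.float64(-0.5)), (0.1, np.float64(0.2)), (0.1, np.float64(0.3)), (0.1, np.float64(-0.4)), (0.1, np.float64(0.0)), (0.1, np.float64(-0.7)), (0.13, np.float64(-0.5)), (0.16, np.float64(-0.6)), (0.19, np.float64(0.3)), (0.22, np.float64(-0.0)), (0.25, np.float64(-0.2)), (0.28, np.float64(-0.1)), (0.31, np.float64(-0.0)), (0.34, np.float64(0.0)), (0.37, np.float64(-0.8)), (0.4, np.float64(-1.1)), (0.43, np.float64(-0.5)), (0.46, np.float64(0.8)), (0.49, np.float64(-0.0)), (0.52, np.float64(-0.9)), (0.55, np.float64(0.7)), (0.58, np.float64(2.1)), (0.61, np.float64(3.3)), (0.64, np.float64(4.8)), (0.67, np.float64(5.4)), (0.7, np.float64(5.6)), (0.73, np.float64(6.0)), (0.76, np.float64(7.2)), (0.79, np.float64(6.7)), (0.82, np.float64(7.1)), (0.85, np.float64(6.7)), (0.88, np.float64(6.6)), (0.91, np.float64(7.4)), (0.94, np.float64(7.8)), (0.97, np.float64(7.2)), (1.0, np.float64(6.7)), (1.03, np.float64(7.0)), (1.06, np.float64(6.7)), (1.09, np.float64(6.6)), (1.12, np.float64(6.2)), (1.15, np.float64(5.2)), (1.18, np.float64(4.7)), (1.21, np.float64(4.6)), (1.24, np.float64(4.2)), (1.27, np.float64(3.4)), (1.3, np.float64(2.5)), (1.33, np.float64(2.8)), (1.36, np.float64(1.5))] 31.275
```

```bash
python3 - <<'E'
from fit import *
d=np.load("st.npz"); b=d["b"]; th=1.36; z=.062; back=.0215; log=[]
def F(tg,n=4):
    v=[]
    for _ in range(n): v.append(-(robot.get_wrist_force()-b)@tg); robot.pause(.01)
    return np.mean(v)
while th<1.80:
    th+=.02 if th<1.52 else .006
    p,q,tg=lev(th,back,z); robot.move_straight(p,rot=q,v=.03 if th<1.53 else .01); f=F(tg); log.append((round(th,3),round(float(f),1)))
    if th>1.53 and f>2.5 or f>12: break
print(log,robot.get_time_s()); robot.pause(.2); print(F(tg,10)); np.savez("st.npz",th=th,b=b)
E
```

```text
[(1.38, 1.5), (1.4, 1.1), (1.42, 0.4), (1.44, -0.2), (1.46, -0.1), (1.48, -0.2), (1.5, -0.4), (1.52, -0.4), (1.526, 0.0), (1.532, -0.3), (1.538, -0.5), (1.544, -0.2), (1.55, -0.4), (1.556, -0.2), (1.562, -0.1), (1.568, -0.2), (1.574, -0.8), (1.58, -0.2), (1.586, -0.6), (1.592, -0.4), (1.598, -0.3), (1.604, 2.3), (1.61, 4.4)] 37.7917
4.557368072410004
```

The lever snapped over and the fingers are now against it at its stop (about 4 N/mm). I'll ramp to 13 N, hold, release and retreat.

```bash
python3 - <<'E'
from fit import *
d=np.load("st.npz"); b=d["b"]; th=float(d["th"]); back=.0215
def F(tg,n=5):
    v=[]
    for _ in range(n): v.append(-(robot.get_wrist_force()-b)@tg); robot.pause(.01)
    return np.mean(v)
log=[]
p,q,tg=lev(th,back,.062); f=F(tg)
while f<12.7 and back>.016:
    back-=float(np.clip((13-f)*.0002,.0001,.0004)); p=lev(th,back,.062)[0]; robot.move_straight(p,v=.01); robot.pause(.04); f=F(tg); log.append(round(float(f),1))
print(log,back); t0=robot.get_time_s(); log=[]
while robot.get_time_s()-t0<1.9:
    f=F(tg,10); log.append(round(float(f),1))
    if abs(f-13)>.6: back-=float(np.clip((13-f)*.00015,-.0003,.0002)); robot.move_straight(lev(th,back,.062)[0],v=.01)
print(log)
robot.move_straight(lev(th,.030,.062)[0],v=.03); robot.move_straight(lev(th,.050,.062)[0],v=.08); print(F(tg))
p=lev(th,.050,.2)[0]; robot.move_straight(p,v=.15)
print(robot.get_time_s()); s=np.load("clamp.npy")
cv2.imwrite("pics/end.png",cv2.resize(robot.capture("top")[180:320,190:376,::-1],(744,560),interpolation=cv2.INTER_CUBIC))
E
```

```text
[5.5, 7.3, 8.3, 9.6, 10.3, 11.4, 12.6, 12.6, 13.1] 0.018585537316782377
[12.9, 12.9, 13.0, 12.7, 13.2, 13.1, 12.7, 12.8, 12.8, 12.9, 12.7, 13.1, 13.0, 13.1, 12.9, 12.9, 12.9, 12.6, 13.0, 12.8, 13.0, 12.6, 12.9]
-0.5592014661240289
45.075
```

View pics/end.png

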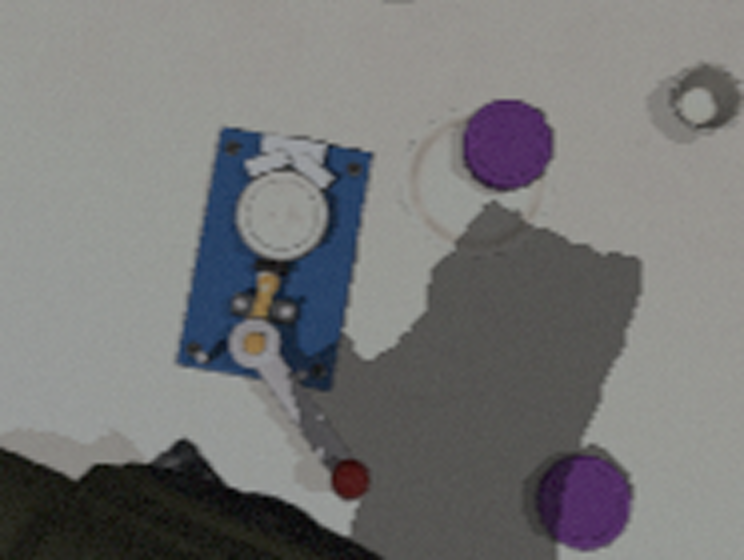

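The tin at (283,215) is seated in the V with the tip against it, and the lever is at its closed stop with the knob at (350,480). The arm is clear of everything.

```bash
python3 -c "
from plant import robot
print(robot.hand_in())"
```

```text
the job is handed in; nothing more can be done
None
```

The tin is clamped upright in the V-stop seat and the lever snapped past centre to its stop. I then pressed it there at about 13 N for 1.9 s (highest reading 13.2 N), let go, and handed the job in at about 45 s; the beaker, bottle and crucible were not touched.

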